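# Load a bar into the bending jig, home on its hidden stop

## Task

Pick up the square steel bar and slide it endwise into the slot of the bending jig, past the light drag of the spring shoe, until you feel it butt against the stop hidden inside; leave it there, flat on the jig plate and let go of. Push gently: the stop is held by friction only and must not be shoved back. Leave the other things on the bench where they are.

Things in the scene. Friction and masses are not known exactly. Their poses are not given: they have to be found in the camera images.
- bar_mid (a point): centre (half-way along and half-way up) of the loose square steel bar, 160 x 18 x 18 mm, about 0.4 kg, lying flat on the bench beside a flat bar and an angle section of the same length. Its x axis runs along the bar; either end may go in first.
- jig: fixed bending jig of bare steel. Origin on the bench under the middle of the slot's mouth; x is the way the bar is pushed in, z up. Base plate 20 mm thick, x = -120 to 150, y = -65 to 65 mm. On it a dark sleeve, x = 0 to 110 mm, 57 mm wide, top at z = 51 mm, holds the straight slot along x. A round bending pin 20 mm across stands 30 mm above the plate at x = -45, y = -50 mm.
- mouth (a point): where the middle of a bar's end face lies as it enters the slot: 29 mm above the bench, 9 mm above the plate. Axes as the jig's. The slot's floor is the plate; it is 21 mm wide and 21 mm high and open only here. Two flared cheeks 18 mm high lead in from 23 mm ahead (35 mm apart there), and a sloping lip from above.
- stop_unit: housing of the depth stop, a short dark drum closed at the back, its origin 110 mm behind the mouth. It carries the stop rod, hidden inside the slot: its face is at an unknown depth of 35 to 65 mm past the mouth, which the housing's position does not tell. It is rigid up to about 20 N and slips back above that; a steady push of 8 to 15 N means the stop is reached.
- shoe (a point): hidden sprung shoe in the slot's roof, 24 mm past the mouth, under a small brass cap. It presses down on the bar: getting under it takes up to about 6 N for a moment, from then on the drag is 1 to 4 N.
- flat: loose flat steel bar 160 x 36 x 8 mm, not to be used. Origin under its centre, x along it.
- angle: loose steel angle section 160 x 30 x 30 mm, not to be used. Origin under its centre, x along it.
- piston: loose aluminium piston, 64 mm across, 60 mm tall, upright; to be left alone. Origin under its centre.
- barrel: loose finned engine barrel, 100 mm across, 95 mm tall; to be left alone. Origin under its centre.
- tray: open steel tray of nuts, 140 x 200 x 30 mm; to be left alone. Origin under its centre.
- wrench: loose wrench 220 mm long, to be left alone. Origin under its middle, x along it.
- hammer: loose hammer, 260 mm long, to be left alone. Origin under its middle, x along it.
Things that resemble listed ones, but are neither listed nor needed, are in the scene too. There is more than one size of the part that bears bar_mid; the job needs the smallest.

How it is judged:
By the outcome, as a careful person would: the job done as asked, in the order asked, and still so for the second after the job is handed in, with the robot touching nothing.
It also fails if it takes over 45 s, if anything falls off the work surface, if the arm or the gripper's body presses on something with over 40 N, if the wrist force passes 120 N, or if a joint passes its speed limit or range.

## Robot

A 7-joint arm with a two-finger parallel gripper is mounted at the origin on the work surface. World frame = base frame: x ahead of the robot, y to its left, z up, the work surface at z = 0. Lengths are in mm, angles in degrees, forces in N, time in s.
With the tool pointing down it reaches from about 400 to 850 mm from the base axis. Payload 10.4 kg.
Tool frame: the origin (TCP) lies at the very end of the fingers, on their centre line; the grasp point (between the pads) lies 19 mm behind it; z points along the fingers, y is the line along which they close (so a half turn about z gives the same grasp; the last joint's range is limited). The gripper opens to 85 mm and grips with 20 to 120 N. Pads are 22 mm wide; open, the fingers measure 114 mm over their backs; the gripper's body (76 mm by 85 mm) begins 54 mm behind the grasp point. The pads swing forward as they close: fully open they stand 13 mm farther back than shut.
Start: joints at [-1.295, 19.034, -3.707, 83.658, 1.238, 77.344, -5.071], TCP at [625.021, 0.018, 231.338] pointing down, gripper open.
Joint ranges: [-148.97, 148.97], [-28.65, 121.19], [-84.17, 76.75], [9.2, 138.47], [-72.65, 252.65], [3.7, 117.97], [-149.18, 149.18]. Speed limits (degrees/s): [127.2, 127.2, 159.86, 159.86, 180, 180, 180].

## Interface

Orientations are given as [roll, pitch, yaw] about the fixed x, y, z axes, in that order (R = Rz(yaw) Ry(pitch) Rx(roll)).
In Python, from rig import ctrl gives the robot as it stands.
- The arm moves only by the shell command python3 -m handwheel 'ROWS' [FORCE]. ROWS is JSON, a list of rows, each an object of numbers: "dx", "dy", "dz": the shift along the tool's x, y, z in mm; "wx", "wy", "wz": the turn, a rotation vector about the tool's x, y, z in rad; "jaw": the finger opening in mm, from 0 to 85.4. A call has 1 to 12 rows; each row is the pose to reach, as a shift and turn from the pose commanded when the call began, along the tool's axes at that moment; what a row does not reach only later rows make up. A row lasts 1/10 s, in which the tool goes at most 50 mm and 8.59 degrees, less where a joint would pass 70% of its speed; a pose out of reach is approached as far as the arm can. A call with a gripper value outside its range is refused whole. The fingers move at their own pace and stop on an object; FORCE is the grip in N (left out, the last holds). Time passes only in rows, so rows that repeat a pose let the fingers close. It gives the time, the measured TCP pose, the force, the opening and the grip force at its end, in the units of the state.
- ctrl.get_state(): the state, without advancing time (a new reading comes with each control period).
- ctrl.get_image(name): name is "scene" or "side" or "wrist"; returns (picture, depth): 400x640x3 uint8, blue, green, red; 400x640 float32, mm along the optical axis (not along the pixel's ray), 0 where there is no reading.
- ctrl.calibration(name): a dict with "mtx" (3x3 intrinsics, pixels), "extrinsics" (4x4, takes a point from camera to world coordinates). Camera axes: x right, y down, z forward; pixel columns grow to the right and rows downward; lengths in mm; the calibration is good to about 2 mm. A picture is of the moment at which its call begins: read the wrist's pose just before it. calibration takes no time and is no camera call; for the wrist camera it gives the pose at the moment of the call.
- ctrl.close_job(): hands the job in; it is judged then, once.
Trained networks look in the newest picture that a camera, given by its name, has taken for a name from the list of things; names that differ only in an ending like _2 or _b are one class to them, and where a whole thing is asked for, a point or a joint stands for the part that bears it (a point fixed in the world has none). Each returns a list of dicts, best first, with "score" (0 to 1); they miss things now and then, are a little off and sometimes report something else, mostly with a low value. They report only what shows in the picture. A call takes as long as a camera call. They do not tell look-alikes from the thing itself.
- ctrl.recognise(camera, name): "uv" ([column, row] in pixels, amid what is visible of it).
- ctrl.masks_of(camera, name): "region" (400x640 bool, what is visible of it) and "uv" ([column, row] in pixels, amid what is visible of it).
The state is a dict: "clock": time; "joints": joint angles; "joint_vel": joint speeds; "joint_efforts": joint torques, N m; "tcp_pos": TCP position; "tcp_rot": TCP orientation; "contact_force": force on the tool from outside, world axes, zero at the start; "moment": the same for the moment, N m; "finger_gap": finger opening in mm; "finger_force": force on a finger pad.
Only numpy, scipy, OpenCV 4.12 (cv2) and the standard library are available. Lean on these libraries where they do the work, as an engineer would, in place of code of your own. Each camera call takes 0.05 s, during which the arm holds its last target. There are 200 camera calls.

## Working session

There is one attempt and no reset: what is moved stays moved. The work goes in short steps, Python scripts to look and compute and a shell command to move; the robot and the scene stay as the last step left them, time stands still between calls to the robot, and variables do not carry over. Pictures are saved under pics/ and viewed, at most 10 in all, crops included, and the job is handed in when it is done.

```bash
mkdir -p pics; ls; cat > h.py <<'E'
import numpy as np, cv2
from rig import ctrl
def cal(n):
    c=ctrl.calibration(n); return np.array(c["mtx"]),np.array(c["extrinsics"])
def cloud(n,depth):
    K,T=cal(n); v,u=np.mgrid[0:400,0:640]
    p=np.stack([(u-K[0,2])/K[0,0]*depth,(v-K[1,2])/K[1,1]*depth,depth],-1)
    return p@T[:3,:3].T+T[:3,3]
def rowof(p):  # world point -> tool-frame shift
    from scipy.spatial.transform import Rotation as R
    s=ctrl.get_state(); r=R.from_euler('xyz',s["tcp_rot"],degrees=True)
    return r.inv().apply(np.array(p)-s["tcp_pos"])
E
python3 - <<'E'
from h import *
for n in("scene","side"):
    im,d=ctrl.get_image(n); cv2.imwrite(f"pics/{n}0.png",im); np.save(f"pics/{n}0.npy",cloud(n,d))
    P=cloud(n,d)
    for k in("bar_mid","jig","stop_unit","mouth","shoe","flat","angle"):
        for r in ctrl.recognise(n,k)[:5]:
            u,v=map(int,r["uv"]); print(n,k,round(r["score"],2),u,v,P[v,u].round())
print(ctrl.get_state())
E
```

```text
pics
scene bar_mid 0.78 272 129 [ 313. -326.   -0.]
scene bar_mid 0.65 334 147 [293. -66.  21.]
scene bar_mid 0.64 243 168 [ 536. -308.   20.]
scene bar_mid 0.51 455 253 [480. 467.   6.]
scene jig 0.87 357 255 [659. 200.  53.]
scene stop_unit 0.59 346 277 [740. 202.  56.]
scene mouth 0.89 357 255 [659. 200.  53.]
scene flat 0.65 271 173 [ 498. -215.    7.]
scene angle 0.65 279 197 [ 583. -128.   29.]
side bar_mid 0.78 431 214 [ 302. -307.   19.]
side bar_mid 0.72 375 242 [337. -60.  20.]
side bar_mid 0.68 380 189 [ 515. -314.   16.]
side jig 0.85 250 237 [610. 191.  22.]
side mouth 0.88 252 240 [595. 197.  22.]
side shoe 0.8 250 241 [586. 210.  31.]
side shoe 0.72 380 189 [ 515. -314.   16.]
side flat 0.53 367 206 [ 487. -209.    6.]
side angle 0.68 338 205 [ 546. -129.   19.]
{'clock': 0.8, 'joints': array([-1.29426626, 19.0335754 , -3.70773144, 83.65817859,  1.23757649,
       77.34558089, -5.07030967]), 'joint_vel': array([-0.03348212, -0.04934799, -0.08932391,  0.01770495,  0.02017537,
       -0.0228029 ,  0.14333598]), 'joint_efforts': array([ 5.16940236e-04, -6.25162911e+01,  5.01615379e-02, -3.91809833e+01,
        1.67459215e-02,  1.77002439e-03, -1.27601993e-05]), 'tcp_pos': array([6.25003918e+02, 1.74253746e-02, 2.31333357e+02]), 'tcp_rot': array([ 1.79997582e+02, -1.11526636e-03,  9.00006010e+01]), 'contact_force': array([ 0.22017792, -0.02378052,  0.32071531]), 'moment': array([0.00098169, 0.02134695, 0.00662013]), 'finger_force': 0.0, 'finger_gap': 85.47949292505412}
```

View pics/scene0.png

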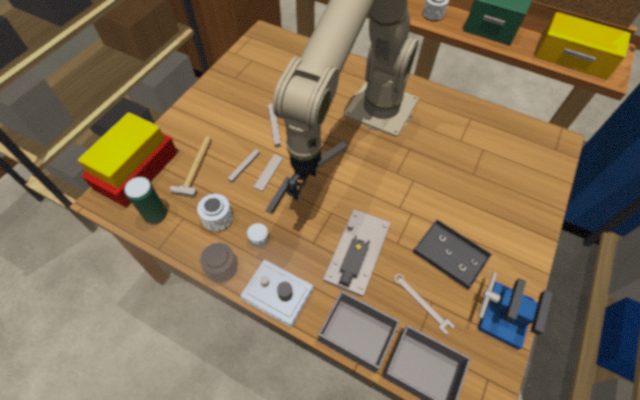

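View pics/side0.png

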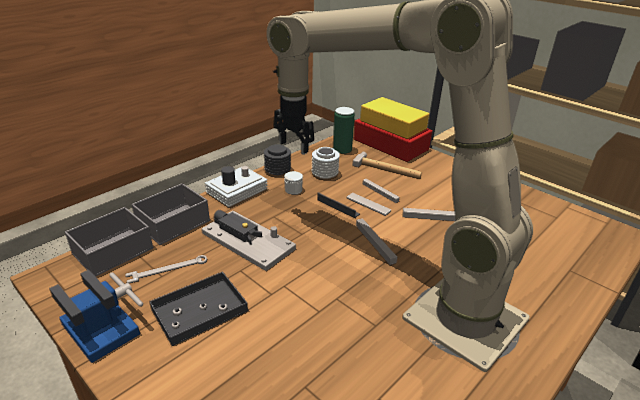

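The scene view shows the jig at (357,250) with its dark sleeve. Possible bars are the light ones at (243,165) and (272,125) and the larger one at (334,150). The flat bar is at (268,172) and the dark angle at (280,195). The side view shows the same bars at (380,189), (430,214) and (375,242). Next I'll measure each one and the jig.

```bash
python3 - <<'E'
from h import *
for n in("scene","side"):
    P=np.load(f"pics/{n}0.npy"); ctrl.get_image(n)
    for k in("bar_mid","flat","angle","jig"):
        for r in ctrl.masks_of(n,k)[:4]:
            Q=P[r["region"]]; Q=Q[(Q[:,2]>3)&(Q[:,2]<70)]
            if len(Q)<20: continue
            zt=np.percentile(Q[:,2],90); T=Q[abs(Q[:,2]-zt)<4] if k=="bar_mid" else Q
            (cx,cy),(w,h),a=cv2.minAreaRect(T[:,:2].astype(np.float32))
            if w<h: w,h,a=h,w,a+90
            print(n,k,round(r["score"],2),np.round(r["uv"]),"c",round(cx),round(cy),"LxW",round(w),round(h),"yaw",round(a,1),"top",round(zt,1),len(Q))
im,_=ctrl.get_image("side"); 
a=cv2.resize(im[160:270,330:480],None,fx=5,fy=5,interpolation=cv2.INTER_CUBIC); cv2.imwrite("pics/crop1.png",a)
E
```

```text
scene bar_mid 0.81 [336. 152.] c 320 -63 LxW 141 25 yaw 158.7 top 25.1 253
scene bar_mid 0.74 [245. 166.] c 518 -316 LxW 160 20 yaw 175.2 top 20.2 259
scene bar_mid 0.67 [273. 127.] c 300 -322 LxW 205 23 yaw 38.4 top 25.9 239
scene flat 0.82 [270. 170.] c 499 -225 LxW 161 38 yaw 4.5 top 10.9 355
scene flat 0.25 [194. 171.] c 602 -462 LxW 259 85 yaw 13.3 top 27.0 587
scene angle 0.59 [280. 198.] c 563 -139 LxW 154 30 yaw 3.3 top 29.5 198
scene angle 0.45 [346. 279.] c 737 202 LxW 37 33 yaw 5.7 top 56.2 157
scene jig 0.97 [360. 257.] c 624 190 LxW 275 134 yaw 5.9 top 50.9 3234
scene jig 0.21 [457. 253.] c 490 458 LxW 201 144 yaw 79.5 top 27.6 1523
side bar_mid 0.73 [433. 214.] c 313 -308 LxW 164 33 yaw 37.1 top 24.5 457
side bar_mid 0.58 [375. 241.] c 350 -75 LxW 208 26 yaw 158.5 top 25.0 547
side bar_mid 0.54 [385. 189.] c 511 -315 LxW 153 23 yaw 173.8 top 20.0 228
side flat 0.75 [368. 206.] c 496 -224 LxW 159 44 yaw 4.6 top 10.3 314
side flat 0.58 [170. 268.] c 681 429 LxW 216 44 yaw 69.9 top 9.7 437
side angle 0.66 [336. 207.] c 558 -137 LxW 162 33 yaw 4.8 top 29.3 298
side jig 0.59 [250. 239.] c 623 191 LxW 274 135 yaw 5.2 top 51.0 2864
```

View pics/crop1.png

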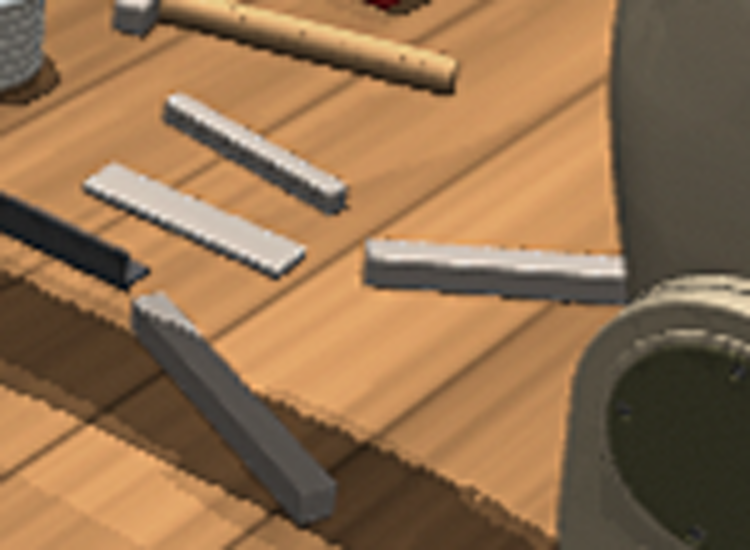

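Candidates:
- Scene (245,166), side (385,189): 160 mm long, top at 20 mm. This is the smallest bar, so I choose it.
- Scene (273,127), side (433,214): top at 25 mm, 164 to 205 mm long.
- Scene (336,152), side (375,241): top at 25 mm, about 208 mm long.

In the crop, the slim bar at (255,150) is clearly thinner and shorter than those at (235,410) and (490,265). The flat bar is at (195,220) and the angle at (60,240).

The jig comes out at origin ≈(609,189), yaw ≈5.5°. Now I'll hover over the bar.

```bash
python3 -m handwheel '[{"dx":-313,"dy":-125,"dz":80,"wz":1.658,"jaw":50},{"dx":-313,"dy":-125,"dz":80,"wz":1.658,"jaw":50},{"dx":-313,"dy":-125,"dz":80,"wz":1.658,"jaw":50},{"dx":-313,"dy":-125,"dz":80,"wz":1.658,"jaw":50},{"dx":-313,"dy":-125,"dz":80,"wz":1.658,"jaw":50},{"dx":-313,"dy":-125,"dz":80,"wz":1.658,"jaw":50},{"dx":-313,"dy":-125,"dz":80,"wz":1.658,"jaw":50},{"dx":-313,"dy":-125,"dz":80,"wz":1.658,"jaw":50},{"dx":-313,"dy":-125,"dz":80,"wz":1.658,"jaw":50},{"dx":-313,"dy":-125,"dz":80,"wz":1.658,"jaw":50},{"dx":-313,"dy":-125,"dz":80,"wz":1.658,"jaw":50},{"dx":-313,"dy":-125,"dz":80,"wz":1.658,"jaw":50}]' 80
cat > bar.py <<'E'
from h import *
import sys
s=ctrl.get_state(); im,d=ctrl.get_image("wrist"); P=cloud("wrist",d); cv2.imwrite(sys.argv[1],im)
print(s["clock"],s["tcp_pos"].round(1),s["tcp_rot"].round(1),"F",s["contact_force"].round(1))
for r in ctrl.masks_of("wrist","bar_mid")[:3]:
    Q=P[r["region"]&(d>0)]; zt=np.percentile(Q[:,2],80); T=Q[abs(Q[:,2]-zt)<3]
    (cx,cy),(w,h),a=cv2.minAreaRect(T[:,:2].astype(np.float32))
    if w<h: w,h,a=h,w,a+90
    print(round(r["score"],2),np.round(r["uv"]),"c",round(cx,1),round(cy,1),"LxW",round(w),round(h,1),"yaw",round(a,1),"top",round(zt,1),len(T), "x",T[:,0].min().round(),T[:,0].max().round())
E
python3 bar.py pics/w1.png
```

```text
1.35 [625.    0.  231.3] [180.  -0.  90.] F [ 0.4 -0.1 -0.6]
0.64 [110. 231.] c 348.5 -75.6 LxW 207 25.0 yaw 158.2 top 24.7 2652 x 249.0 448.0
0.4 [142. 366.] c 356.2 -286.5 LxW 25 6.8 yaw 35.0 top 25.0 48 x 347.0 367.0invalid input at $[0]: expected keys dx, dy, dz, wx, wy, wz, jaw
```

View pics/w1.png

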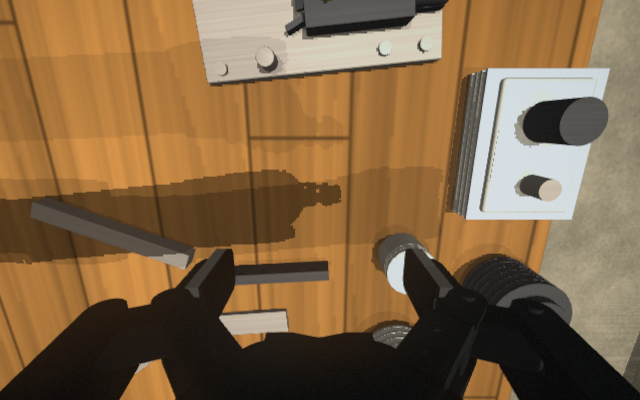

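The move was refused because every row needs all seven keys. This picture is still from the start pose: the big decoy at (110,231), the angle at (280,272), the flat at (255,322), and the jig at the top. I'll resend with all keys.

```bash
python3 -m handwheel '[{"dx":-313,"dy":-125,"dz":80,"wx":0,"wy":0,"wz":1.658,"jaw":50},{"dx":-313,"dy":-125,"dz":80,"wx":0,"wy":0,"wz":1.658,"jaw":50},{"dx":-313,"dy":-125,"dz":80,"wx":0,"wy":0,"wz":1.658,"jaw":50},{"dx":-313,"dy":-125,"dz":80,"wx":0,"wy":0,"wz":1.658,"jaw":50},{"dx":-313,"dy":-125,"dz":80,"wx":0,"wy":0,"wz":1.658,"jaw":50},{"dx":-313,"dy":-125,"dz":80,"wx":0,"wy":0,"wz":1.658,"jaw":50},{"dx":-313,"dy":-125,"dz":80,"wx":0,"wy":0,"wz":1.658,"jaw":50},{"dx":-313,"dy":-125,"dz":80,"wx":0,"wy":0,"wz":1.658,"jaw":50},{"dx":-313,"dy":-125,"dz":80,"wx":0,"wy":0,"wz":1.658,"jaw":50},{"dx":-313,"dy":-125,"dz":80,"wx":0,"wy":0,"wz":1.658,"jaw":50},{"dx":-313,"dy":-125,"dz":80,"wx":0,"wy":0,"wz":1.658,"jaw":50},{"dx":-313,"dy":-125,"dz":80,"wx":0,"wy":0,"wz":1.658,"jaw":50}]' 80
python3 bar.py pics/w2.png
```

```text
clock: 2.65
tcp_pos: [500.1, -312.9, 151.3]
tcp_rot: [180.0, -0.0, -5.1]
contact_force: [-0.1, 0.1, -1.9]
finger_gap: 49.8
finger_force: 0.0
2.65 [ 500.1 -312.9  151.3] [180.   -0.   -5.1] F [-0.1  0.1 -1.9]
0.98 [325. 166.] c 516.0 -316.4 LxW 160 18.0 yaw 175.0 top 19.6 2916 x 436.0 596.0
0.58 [136. 280.] c 409.5 -100.5 LxW 73 24.0 yaw 158.6 top 24.7 1106 x 379.0 447.0
0.55 [300. 315.] c 352.7 -279.7 LxW 66 23.7 yaw 39.0 top 24.6 910 x 333.0 385.0
```

View pics/w2.png

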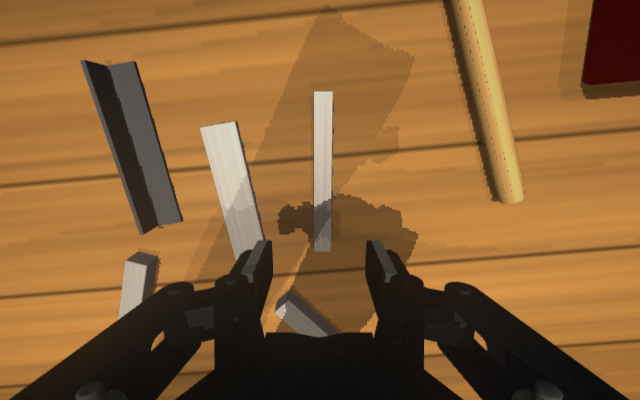

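The bar shows cleanly at (325,166), measuring 160x18, centre (516,-316), yaw 175°. The flat at (235,185) leaves room for the fingers. I'll grip about 26 mm behind the centre, so the fingers stay clear of the cheeks when the bar is fully in.

```bash
python3 -m handwheel '[{"dx":-10,"dy":2,"dz":45,"wx":0,"wy":0,"wz":0,"jaw":50},{"dx":-10,"dy":2,"dz":90,"wx":0,"wy":0,"wz":0,"jaw":50},{"dx":-10,"dy":2,"dz":125,"wx":0,"wy":0,"wz":0,"jaw":50},{"dx":-10,"dy":2,"dz":142,"wx":0,"wy":0,"wz":0,"jaw":50},{"dx":-10,"dy":2,"dz":148,"wx":0,"wy":0,"wz":0,"jaw":50},{"dx":-10,"dy":2,"dz":148,"wx":0,"wy":0,"wz":0,"jaw":50},{"dx":-10,"dy":2,"dz":148,"wx":0,"wy":0,"wz":0,"jaw":10},{"dx":-10,"dy":2,"dz":148,"wx":0,"wy":0,"wz":0,"jaw":10},{"dx":-10,"dy":2,"dz":148,"wx":0,"wy":0,"wz":0,"jaw":10},{"dx":-10,"dy":2,"dz":148,"wx":0,"wy":0,"wz":0,"jaw":10},{"dx":-10,"dy":2,"dz":148,"wx":0,"wy":0,"wz":0,"jaw":10},{"dx":-10,"dy":2,"dz":148,"wx":0,"wy":0,"wz":0,"jaw":10}]' 80
```

```text
clock: 3.95
tcp_pos: [490.9, -314.7, 5.0]
tcp_rot: [180.0, -0.1, -5.0]
contact_force: [-1.1, 0.2, 6.2]
finger_gap: 15.9
finger_force: 79.3
```

```bash
python3 -m handwheel '[{"dx":0,"dy":0,"dz":-20,"wx":0,"wy":0,"wz":0,"jaw":10},{"dx":0,"dy":0,"dz":-60,"wx":0,"wy":0,"wz":0,"jaw":10},{"dx":0,"dy":0,"dz":-100,"wx":0,"wy":0,"wz":0,"jaw":10},{"dx":0,"dy":0,"dz":-130,"wx":0,"wy":0,"wz":0,"jaw":10},{"dx":0,"dy":0,"dz":-130,"wx":0,"wy":0,"wz":0,"jaw":10},{"dx":0,"dy":0,"dz":-130,"wx":0,"wy":0,"wz":0,"jaw":10}]' 100
python3 bar.py pics/w3.png
```

```text
clock: 4.55
tcp_pos: [489.9, -314.0, 133.6]
tcp_rot: [180.0, -0.1, -5.0]
contact_force: [-0.6, 0.2, -3.7]
finger_gap: 15.1
finger_force: 98.3
4.55 [ 489.9 -314.   133.6] [ 1.8e+02 -1.0e-01 -5.0e+00] F [-0.6  0.2 -3.7]
0.81 [121. 294.] c 394.6 -93.8 LxW 107 23.8 yaw 158.4 top 23.8 1873 x 349.0 447.0
0.66 [321. 170.] c 519.9 -315.0 LxW 150 18.1 yaw 174.7 top 146.6 11465 x 445.0 595.0
0.5 [299. 323.] c 355.8 -279.4 LxW 21 5.4 yaw 173.8 top 24.1 105 x 345.0 367.0
```

View pics/w3.png

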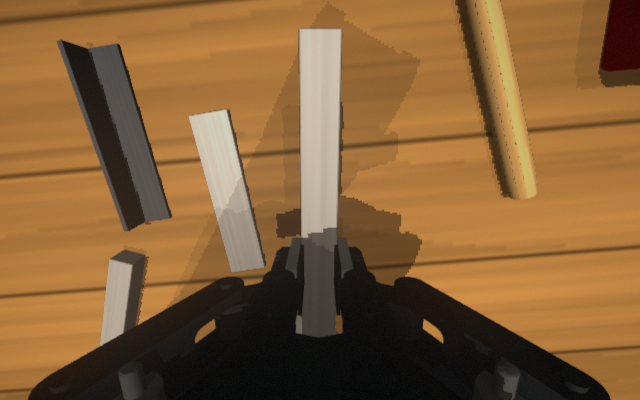

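The bar is held straight: leading end at (320,28), fingers at row 250 and below, and the neighbours untouched. Now I'll carry it to a point short of the slot mouth.

```bash
python3 -m handwheel '[{"dx":-88,"dy":-481,"dz":20,"wx":0,"wy":0,"wz":-0.183,"jaw":10},{"dx":-88,"dy":-481,"dz":20,"wx":0,"wy":0,"wz":-0.183,"jaw":10},{"dx":-88,"dy":-481,"dz":20,"wx":0,"wy":0,"wz":-0.183,"jaw":10},{"dx":-88,"dy":-481,"dz":20,"wx":0,"wy":0,"wz":-0.183,"jaw":10},{"dx":-88,"dy":-481,"dz":20,"wx":0,"wy":0,"wz":-0.183,"jaw":10},{"dx":-88,"dy":-481,"dz":20,"wx":0,"wy":0,"wz":-0.183,"jaw":10},{"dx":-88,"dy":-481,"dz":20,"wx":0,"wy":0,"wz":-0.183,"jaw":10},{"dx":-88,"dy":-481,"dz":20,"wx":0,"wy":0,"wz":-0.183,"jaw":10},{"dx":-88,"dy":-481,"dz":20,"wx":0,"wy":0,"wz":-0.183,"jaw":10},{"dx":-88,"dy":-481,"dz":20,"wx":0,"wy":0,"wz":-0.183,"jaw":10},{"dx":-88,"dy":-481,"dz":20,"wx":0,"wy":0,"wz":-0.183,"jaw":10},{"dx":-88,"dy":-481,"dz":20,"wx":0,"wy":0,"wz":-0.183,"jaw":10}]' 100
python3 - <<'E'
from h import *
s=ctrl.get_state(); im,d=ctrl.get_image("wrist"); P=cloud("wrist",d); cv2.imwrite("pics/w4.png",im); np.save("pics/w4.npy",P)
def fit(T,m):
    (cx,cy),(w,h),a=cv2.minAreaRect(T[:,:2].astype(np.float32))
    if w<h: w,h,a=h,w,a+90
    print(m,len(T),"c",round(cx,1),round(cy,1),"LxW",round(w,1),round(h,1),"yaw",round(a,2),"z",np.median(T[:,2]).round(1))
print(s["clock"],s["tcp_pos"].round(1),s["tcp_rot"].round(1))
Q=P[(d>0)]
near=(abs(Q[:,0]-625)<160)&(abs(Q[:,1]-190)<90)
fit(Q[near&(abs(Q[:,2]-21)<4)],"plate")
S=Q[near&(abs(Q[:,2]-52)<3)]; fit(S,"sleeve top")
fit(Q[near&(abs(Q[:,2]-52)<3)&(Q[:,0]<600)],"pin") if (near&(abs(Q[:,2]-51)<3)&(Q[:,0]<600)).sum()>10 else 0
for k in("jig","stop_unit","shoe","mouth","bar_mid"):
    for r in ctrl.masks_of("wrist",k)[:2]:
        u,v=map(int,r["uv"]); print(k,round(r["score"],2),u,v,P[v,u].round(1))
        if k=="bar_mid":
            B=P[r["region"]&(d>0)]; zt=np.median(B[:,2]); B=B[abs(B[:,2]-zt)<5]; fit(B,"bar"); print("slope z/x",np.polyfit(B[:,0],B[:,2],1)[0],"xmax",B[:,0].max())
E
```

```text
clock: 5.85
tcp_pos: [443.1, 172.9, 112.0]
tcp_rot: [179.9, 0.1, 5.6]
contact_force: [0.6, -0.7, -3.0]
finger_gap: 15.2
finger_force: 98.7
5.85 [443.1 172.9 112. ] [1.799e+02 1.000e-01 5.600e+00]
plate 18805 c 542.4 182.8 LxW 130.6 107.2 yaw 95.39 z 21.3
sleeve top 818 c 568.4 135.2 LxW 19.4 18.8 yaw 139.96 z 51.2
pin 818 c 568.4 135.2 LxW 19.4 18.8 yaw 139.96 z 51.2
jig 0.57 297 71 [547.2 199.6  21.5]
shoe 0.91 300 66 [533.7 189.7 125.6]
mouth 0.71 297 72 [546.6 199.5  21.1]
bar_mid 0.79 323 168 [492.  175.9 125.4]
bar 11411 c 474.0 176.1 LxW 149.6 18.1 yaw 5.2 z 125.7
slope z/x -0.008940667585138992 xmax 549.051813436115
bar_mid 0.78 582 288 [387.  -79.5  21.8]
bar 3999 c 380.6 -88.2 LxW 136.9 26.2 yaw 158.65 z 24.2
slope z/x -0.004203025190603307 xmax 448.00927977237507
```

View pics/w4.png

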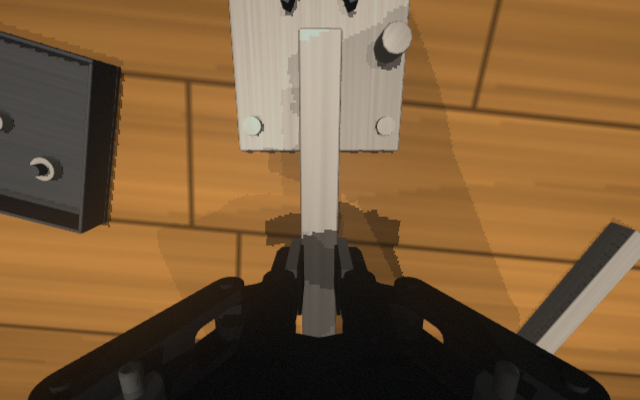

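The picture shows the bar end at (320,30) above the plate, the pin at (396,40), and the cheek tips at (290,5) and (350,5). The plate edge and the pin both put the jig origin at (608.5,189.0), yaw 5.4°. The bar is within 0.3 mm and 0.2° of the slot axis, with its leading end at jig x=-60. Next: descend and move toward the mouth.

```bash
python3 -m handwheel '[{"dx":0,"dy":0,"dz":35,"wx":0,"wy":0,"wz":0.003,"jaw":10},{"dx":0,"dy":0,"dz":65,"wx":0,"wy":0,"wz":0.003,"jaw":10},{"dx":0,"dy":0,"dz":80,"wx":0,"wy":0,"wz":0.003,"jaw":10},{"dx":0,"dy":0,"dz":85.5,"wx":0,"wy":0,"wz":0.003,"jaw":10},{"dx":8,"dy":0,"dz":85.5,"wx":0,"wy":0,"wz":0.003,"jaw":10},{"dx":16,"dy":0,"dz":85.5,"wx":0,"wy":0,"wz":0.003,"jaw":10},{"dx":24,"dy":0,"dz":85.5,"wx":0,"wy":0,"wz":0.003,"jaw":10},{"dx":30,"dy":0,"dz":85.5,"wx":0,"wy":0,"wz":0.003,"jaw":10},{"dx":30,"dy":0,"dz":85.5,"wx":0,"wy":0,"wz":0.003,"jaw":10},{"dx":30,"dy":0,"dz":85.5,"wx":0,"wy":0,"wz":0.003,"jaw":10}]' 100
```

```text
clock: 7.15
tcp_pos: [474.0, 175.6, 27.9]
tcp_rot: [-180.0, 0.0, 5.3]
contact_force: [0.4, 0.5, -2.8]
finger_gap: 15.0
finger_force: 98.7
```

```bash
python3 -m handwheel '[{"dx":5,"dy":-0.4,"dz":1,"wx":0,"wy":0,"wz":-0.006,"jaw":10},{"dx":10,"dy":-0.4,"dz":1,"wx":0,"wy":0,"wz":-0.006,"jaw":10},{"dx":15,"dy":-0.4,"dz":1,"wx":0,"wy":0,"wz":-0.006,"jaw":10},{"dx":20,"dy":-0.4,"dz":1,"wx":0,"wy":0,"wz":-0.006,"jaw":10},{"dx":24,"dy":-0.4,"dz":1,"wx":0,"wy":0,"wz":-0.006,"jaw":10},{"dx":26,"dy":-0.4,"dz":1,"wx":0,"wy":0,"wz":-0.006,"jaw":10},{"dx":26,"dy":-0.4,"dz":1,"wx":0,"wy":0,"wz":-0.006,"jaw":10}]' 100
python3 - <<'E'
from h import *
im,d=ctrl.get_image("wrist"); P=cloud("wrist",d); cv2.imwrite("pics/w5.png",im)
r=ctrl.masks_of("wrist","bar_mid")[0]; B=P[r["region"]&(d>0)]; B=B[abs(B[:,2]-np.median(B[:,2]))<4]
(cx,cy),(w,h),a=cv2.minAreaRect(B[:,:2].astype(np.float32)); a=a if w>h else a-90
J=np.array([608.5,189.]);c,s=np.cos(np.radians(5.4)),np.sin(np.radians(5.4))
v=np.array([cx,cy])-J; print("bar jig x,lat",v@[c,s],v@[-s,c],"size",w,h,"yaw",a,"top z",np.median(B[:,2]),"slope",np.polyfit(B[:,0],B[:,2],1)[0],"end",((B[:,:2]-J)@[c,s]).max())
Q=P[(d>0)&(abs(P[...,2]-21)<3)&(P[...,0]>500)&(P[...,0]<580)&(abs(P[...,1]-187)<60)]; print("plate z",np.median(Q[:,2]))
E
```

```text
clock: 7.85
tcp_pos: [500.1, 178.4, 26.8]
tcp_rot: [-180.0, -0.0, 5.7]
contact_force: [-0.0, 0.3, -3.4]
finger_gap: 14.8
finger_force: 98.7
bar jig x,lat -80.27794017352335 1.0963694015332386 size 146.2800750732422 18.098875045776367 yaw 5.357884407043457 top z 40.364392290139875 slope -0.006986559636323302 end -7.140988790129277
plate z 20.98249539071307
```

View pics/w5.png

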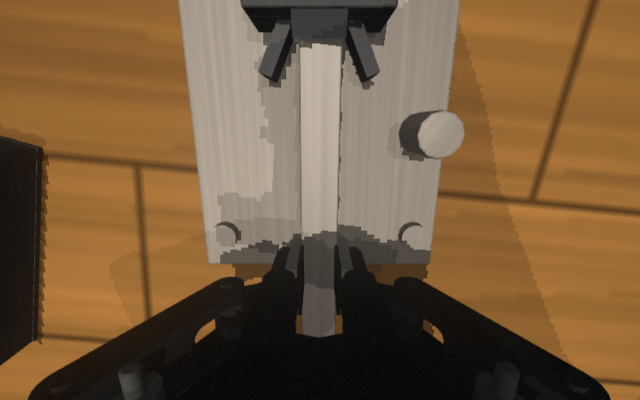

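The bar end at (320,45) is between the cheeks, (275,75) and (367,75), centred on the mouth, with its underside about 1.4 mm above the plate. I'll feed it in gently.

```bash
python3 -m handwheel '[{"dx":2,"dy":0,"dz":0.5,"wx":0,"wy":0,"wz":0,"jaw":10},{"dx":4,"dy":0,"dz":0.5,"wx":0,"wy":0,"wz":0,"jaw":10},{"dx":6,"dy":0,"dz":0.5,"wx":0,"wy":0,"wz":0,"jaw":10},{"dx":8,"dy":0,"dz":0.5,"wx":0,"wy":0,"wz":0,"jaw":10},{"dx":10,"dy":0,"dz":0.5,"wx":0,"wy":0,"wz":0,"jaw":10},{"dx":12,"dy":0,"dz":0.5,"wx":0,"wy":0,"wz":0,"jaw":10},{"dx":12,"dy":0,"dz":0.5,"wx":0,"wy":0,"wz":0,"jaw":10}]' 100
```

```text
clock: 8.65
tcp_pos: [512.1, 179.6, 26.3]
tcp_rot: [-180.0, -0.0, 5.7]
contact_force: [-0.1, 0.4, -3.7]
finger_gap: 15.0
finger_force: 98.7
```

```bash
python3 -m handwheel '[{"dx":2,"dy":0,"dz":0,"wx":0,"wy":0,"wz":0,"jaw":10},{"dx":4,"dy":0,"dz":0,"wx":0,"wy":0,"wz":0,"jaw":10},{"dx":6,"dy":0,"dz":0,"wx":0,"wy":0,"wz":0,"jaw":10},{"dx":8,"dy":0,"dz":0,"wx":0,"wy":0,"wz":0,"jaw":10},{"dx":10,"dy":0,"dz":0,"wx":0,"wy":0,"wz":0,"jaw":10},{"dx":12,"dy":0,"dz":0,"wx":0,"wy":0,"wz":0,"jaw":10},{"dx":12,"dy":0,"dz":0,"wx":0,"wy":0,"wz":0,"jaw":10}]' 100
```

```text
clock: 9.35
tcp_pos: [523.0, 180.6, 25.9]
tcp_rot: [180.0, 0.1, 5.7]
contact_force: [-4.4, -0.7, -3.0]
finger_gap: 15.4
finger_force: 98.7
```

Shoe contact: about 4.4 N for 1 mm of lag, so the arm's stiffness is about 4 N/mm. Continuing.

```bash
python3 -m handwheel '[{"dx":1,"dy":0,"dz":0,"wx":0,"wy":0,"wz":0,"jaw":10},{"dx":2,"dy":0,"dz":0,"wx":0,"wy":0,"wz":0,"jaw":10},{"dx":3,"dy":0,"dz":0,"wx":0,"wy":0,"wz":0,"jaw":10},{"dx":4,"dy":0,"dz":0,"wx":0,"wy":0,"wz":0,"jaw":10},{"dx":5,"dy":0,"dz":0,"wx":0,"wy":0,"wz":0,"jaw":10},{"dx":6,"dy":0,"dz":0,"wx":0,"wy":0,"wz":0,"jaw":10},{"dx":6,"dy":0,"dz":0,"wx":0,"wy":0,"wz":0,"jaw":10}]' 100
```

```text
clock: 10.05
tcp_pos: [530.0, 181.4, 26.4]
tcp_rot: [-180.0, -0.0, 5.7]
contact_force: [-1.3, -0.7, -4.9]
finger_gap: 15.1
finger_force: 98.6
```

```bash
python3 -m handwheel '[{"dx":1,"dy":0,"dz":0,"wx":0,"wy":0,"wz":0,"jaw":10},{"dx":2,"dy":0,"dz":0,"wx":0,"wy":0,"wz":0,"jaw":10},{"dx":3,"dy":0,"dz":0,"wx":0,"wy":0,"wz":0,"jaw":10},{"dx":4,"dy":0,"dz":0,"wx":0,"wy":0,"wz":0,"jaw":10},{"dx":5,"dy":0,"dz":0,"wx":0,"wy":0,"wz":0,"jaw":10},{"dx":5,"dy":0,"dz":0,"wx":0,"wy":0,"wz":0,"jaw":10}]' 100
```

```text
clock: 10.65
tcp_pos: [534.9, 181.9, 26.4]
tcp_rot: [-180.0, -0.0, 5.7]
contact_force: [-1.1, -0.3, -4.9]
finger_gap: 15.1
finger_force: 98.6
```

Drag is 1.1 N with the lead at about 32 mm. From here, small steps.

```bash
python3 -m handwheel '[{"dx":1,"dy":0,"dz":0,"wx":0,"wy":0,"wz":0,"jaw":10},{"dx":2,"dy":0,"dz":0,"wx":0,"wy":0,"wz":0,"jaw":10},{"dx":3,"dy":0,"dz":0,"wx":0,"wy":0,"wz":0,"jaw":10},{"dx":3,"dy":0,"dz":0,"wx":0,"wy":0,"wz":0,"jaw":10}]' 100
```

```text
clock: 11.05
tcp_pos: [537.9, 182.2, 26.4]
tcp_rot: [-180.0, -0.0, 5.7]
contact_force: [-1.5, -0.2, -4.8]
finger_gap: 14.9
finger_force: 98.6
```

```bash
sleep 0
python3 -m handwheel '[{"dx":1,"dy":0,"dz":0,"wx":0,"wy":0,"wz":0,"jaw":10},{"dx":2,"dy":0,"dz":0,"wx":0,"wy":0,"wz":0,"jaw":10},{"dx":3,"dy":0,"dz":0,"wx":0,"wy":0,"wz":0,"jaw":10},{"dx":3,"dy":0,"dz":0,"wx":0,"wy":0,"wz":0,"jaw":10}]' 100
```

```text
clock: 11.45
tcp_pos: [540.9, 182.5, 26.3]
tcp_rot: [-180.0, -0.0, 5.7]
contact_force: [-1.6, 0.2, -5.0]
finger_gap: 15.1
finger_force: 98.6
```

```bash
python3 -m handwheel '[{"dx":1,"dy":0,"dz":0,"wx":0,"wy":0,"wz":0,"jaw":10},{"dx":2,"dy":0,"dz":0,"wx":0,"wy":0,"wz":0,"jaw":10},{"dx":3,"dy":0,"dz":0,"wx":0,"wy":0,"wz":0,"jaw":10},{"dx":3,"dy":0,"dz":0,"wx":0,"wy":0,"wz":0,"jaw":10}]' 100
```

```text
clock: 11.85
tcp_pos: [543.9, 182.7, 26.4]
tcp_rot: [-180.0, -0.0, 5.7]
contact_force: [-1.3, 0.2, -5.0]
finger_gap: 15.3
finger_force: 98.6
```

```bash
python3 -m handwheel '[{"dx":1,"dy":0,"dz":0,"wx":0,"wy":0,"wz":0,"jaw":10},{"dx":2,"dy":0,"dz":0,"wx":0,"wy":0,"wz":0,"jaw":10},{"dx":3,"dy":0,"dz":0,"wx":0,"wy":0,"wz":0,"jaw":10},{"dx":3,"dy":0,"dz":0,"wx":0,"wy":0,"wz":0,"jaw":10}]' 100
```

```text
clock: 12.25
tcp_pos: [546.9, 183.1, 26.4]
tcp_rot: [-180.0, -0.0, 5.7]
contact_force: [-1.0, -0.4, -5.2]
finger_gap: 15.1
finger_force: 98.6
```

```bash
python3 -m handwheel '[{"dx":1,"dy":0,"dz":0,"wx":0,"wy":0,"wz":0,"jaw":10},{"dx":2,"dy":0,"dz":0,"wx":0,"wy":0,"wz":0,"jaw":10},{"dx":3,"dy":0,"dz":0,"wx":0,"wy":0,"wz":0,"jaw":10},{"dx":3,"dy":0,"dz":0,"wx":0,"wy":0,"wz":0,"jaw":10}]' 100
```

```text
clock: 12.65
tcp_pos: [549.8, 183.4, 26.4]
tcp_rot: [-180.0, -0.0, 5.7]
contact_force: [-0.8, -0.2, -4.9]
finger_gap: 14.9
finger_force: 98.6
```

```bash
python3 -m handwheel '[{"dx":1,"dy":0,"dz":0,"wx":0,"wy":0,"wz":0,"jaw":10},{"dx":2,"dy":0,"dz":0,"wx":0,"wy":0,"wz":0,"jaw":10},{"dx":3,"dy":0,"dz":0,"wx":0,"wy":0,"wz":0,"jaw":10},{"dx":3,"dy":0,"dz":0,"wx":0,"wy":0,"wz":0,"jaw":10}]' 100
```

```text
clock: 13.05
tcp_pos: [552.8, 183.7, 26.3]
tcp_rot: [-180.0, -0.0, 5.7]
contact_force: [-1.7, 0.3, -5.7]
finger_gap: 15.2
finger_force: 98.6
```

```bash
python3 -m handwheel '[{"dx":1,"dy":0,"dz":0,"wx":0,"wy":0,"wz":0,"jaw":10},{"dx":2,"dy":0,"dz":0,"wx":0,"wy":0,"wz":0,"jaw":10},{"dx":3,"dy":0,"dz":0,"wx":0,"wy":0,"wz":0,"jaw":10},{"dx":3,"dy":0,"dz":0,"wx":0,"wy":0,"wz":0,"jaw":10}]' 100
```

```text
clock: 13.45
tcp_pos: [553.4, 183.7, 25.5]
tcp_rot: [180.0, 0.3, 5.7]
contact_force: [-10.4, -0.6, -1.6]
finger_gap: 15.0
finger_force: 98.9
```

10.4 N with no further travel at about 51 mm, and the fingers are well short of the cheeks, so this looks like the stop. I'll hold to confirm it is steady, lowering slightly to set the bar flat.

```bash
python3 -m handwheel '[{"dx":0.3,"dy":0,"dz":0.3,"wx":0,"wy":0,"wz":0,"jaw":10},{"dx":0.3,"dy":0,"dz":0.6,"wx":0,"wy":0,"wz":0,"jaw":10},{"dx":0.3,"dy":0,"dz":0.9,"wx":0,"wy":0,"wz":0,"jaw":10},{"dx":0.3,"dy":0,"dz":0.9,"wx":0,"wy":0,"wz":0,"jaw":10}]' 100
```

```text
clock: 13.85
tcp_pos: [553.3, 183.7, 25.1]
tcp_rot: [180.0, 0.3, 5.7]
contact_force: [-15.4, -2.6, 4.2]
finger_gap: 15.3
finger_force: 99.9
```

Firm at 15 N with the TCP not moving, so the stop is reached, and the bar is resting on the plate. I'll unload most of the push, then open narrowly because of the pin.

```bash
python3 -m handwheel '[{"dx":-1,"dy":0,"dz":0,"wx":0,"wy":0,"wz":0,"jaw":10},{"dx":-2,"dy":0,"dz":0,"wx":0,"wy":0,"wz":0,"jaw":10},{"dx":-2,"dy":0,"dz":0,"wx":0,"wy":0,"wz":0,"jaw":10}]' 100
```

```text
clock: 14.15
tcp_pos: [553.3, 183.8, 25.4]
tcp_rot: [180.0, 0.1, 5.7]
contact_force: [-5.3, -0.6, -1.9]
finger_gap: 15.0
finger_force: 98.8
```

```bash
python3 -m handwheel '[{"dx":0,"dy":0,"dz":0.5,"wx":0,"wy":0,"wz":0,"jaw":10},{"dx":0,"dy":0,"dz":0.5,"wx":0,"wy":0,"wz":0,"jaw":10},{"dx":0,"dy":0,"dz":0.5,"wx":0,"wy":0,"wz":0,"jaw":30},{"dx":0,"dy":0,"dz":0.5,"wx":0,"wy":0,"wz":0,"jaw":30},{"dx":0,"dy":0,"dz":0.5,"wx":0,"wy":0,"wz":0,"jaw":30},{"dx":0,"dy":0,"dz":0.5,"wx":0,"wy":0,"wz":0,"jaw":30},{"dx":0,"dy":0,"dz":0.5,"wx":0,"wy":0,"wz":0,"jaw":30}]' 100
```

```text
clock: 14.85
tcp_pos: [554.2, 183.8, 25.2]
tcp_rot: [-180.0, -0.0, 5.7]
contact_force: [-0.1, -1.3, 0.3]
finger_gap: 29.8
finger_force: 0.0
```

```bash
python3 -m handwheel '[{"dx":0,"dy":0,"dz":-10,"wx":0,"wy":0,"wz":0,"jaw":30},{"dx":0,"dy":0,"dz":-25,"wx":0,"wy":0,"wz":0,"jaw":30},{"dx":0,"dy":0,"dz":-50,"wx":0,"wy":0,"wz":0,"jaw":30},{"dx":-30,"dy":0,"dz":-90,"wx":0,"wy":0,"wz":0,"jaw":30},{"dx":-60,"dy":0,"dz":-125,"wx":0,"wy":0,"wz":0,"jaw":30},{"dx":-60,"dy":0,"dz":-125,"wx":0,"wy":0,"wz":0,"jaw":30},{"dx":-60,"dy":0,"dz":-125,"wx":0,"wy":0,"wz":0,"jaw":30}]'
python3 - <<'E'
from h import *
print(ctrl.get_state()["tcp_pos"],ctrl.get_state()["contact_force"])
im,d=ctrl.get_image("wrist"); P=cloud("wrist",d); cv2.imwrite("pics/w6.png",im)
J=np.array([608.5,189.]);c,s=np.cos(np.radians(5.4)),np.sin(np.radians(5.4))
X=np.stack([(P[...,:2]-J)@[c,s],(P[...,:2]-J)@[-s,c]],-1)
m=(d>0)&(abs(X[...,1])<14)&(X[...,0]>-119)&(X[...,0]<-24)
B=np.c_[X[m],P[...,2][m]]; pl=np.median(P[...,2][(d>0)&(abs(X[...,1])<55)&(abs(X[...,1])>25)&(X[...,0]>-119)&(X[...,0]<-65)])
B=B[B[:,2]>pl+12]; print("plate z",pl,"top-plate",np.median(B[:,2])-pl,"slope",np.polyfit(B[:,0],B[:,2],1)[0],"tail x",np.percentile(B[:,0],1),"lat",np.median(B[:,1]),"dlat/dx",np.polyfit(B[:,0],B[:,1],1)[0])
E
```

```text
clock: 15.55
tcp_pos: [494.7, 178.2, 152.3]
tcp_rot: [-179.9, -0.2, 5.7]
contact_force: [0.3, -0.1, -1.1]
finger_gap: 30.4
finger_force: 0.0
[494.69420906 178.19278549 152.27366175] [ 0.33466028 -0.0935428  -1.11791406]
plate z 224.05793415839153 top-plate 20.192460236802646 slope 0.8218503411455053 tail x -105.03369009955469 lat -0.7169483512708658 dlat/dx -0.331616717552434
```

View pics/w6.png

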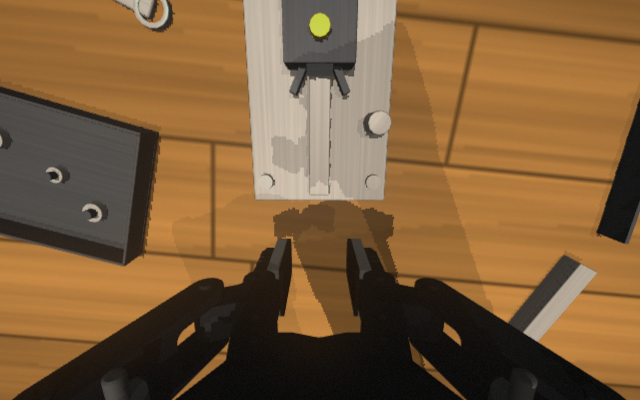

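The bar lies in the slot with its tail at (319,193), straight, and the gripper clear. The numbers were polluted by finger points, so I'll recompute without them.

```bash
python3 - <<'E'
from h import *
im,d=ctrl.get_image("wrist"); P=cloud("wrist",d); ok=(d>0)&(P[...,2]<60)
J=np.array([608.5,189.]);c,s=np.cos(np.radians(5.4)),np.sin(np.radians(5.4))
X=np.stack([(P[...,:2]-J)@[c,s],(P[...,:2]-J)@[-s,c]],-1)
p=ok&(abs(X[...,1])<55)&(abs(X[...,1])>25)&(X[...,0]>-105)&(X[...,0]<-65); pl=P[...,2][p]
A=np.c_[X[p],np.ones(p.sum())]; k=np.linalg.lstsq(A,pl,rcond=None)[0]; print("plate",k)
h=P[...,2]-X@k[:2]-k[2]
m=ok&(abs(X[...,1])<14)&(X[...,0]>-130)&(X[...,0]<-26)&(h>12)&(h<25)
B=np.c_[X[m],h[m]]; print(len(B),"h",np.median(B[:,2]),"slope",np.polyfit(B[:,0],B[:,2],1)[0],"tail",np.percentile(B[:,0],[0,1]),"lat",np.percentile(B[:,1],[2,50,98]))
q=ok&(abs(X[...,1])<60)&(P[...,2]<26)&(P[...,2]>15);print("plate rear",np.percentile(X[...,0][q],.2))
print(ctrl.get_state()["contact_force"])
E
```

```text
plate [-5.99859571e-02 -1.97335802e-03  1.55528778e+01]
1942 h 18.529009518496473 slope 0.05855171610763019 tail [-109.97388886 -108.9802989 ] lat [-7.38214673  0.9918029   9.69139283]
plate rear -120.72967844567583
[ 0.13977224 -0.59818805 -0.11059084]
```

The bar is level (absolute slope about 0) with its top 18.5 mm above the plate. The tail is at x=-109.5, so the end sits about 50.5 mm deep, which matches where I felt the stop. Handing in.

```bash
python3 -c "
from rig import ctrl
print(ctrl.close_job())"
```

```text
the job is handed in; nothing more can be done
None
```

The 160 x 18 x 18 mm bar is in the jig slot against the stop, about 50 mm deep. I felt it firm at up to 15 N with no slip; the bar lies flat on the plate, is let go of, and the job is handed in.

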